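Lock the dish carrier with its T-head key

ROBOT

A 6-joint arm with a two-finger parallel gripper is mounted at the origin on the work surface; the furniture and walls round the work are solid. World frame = base frame: x ahead of the robot, y to its left, z up, the work surface at z = 0. Lengths are in m, angles in rad, forces in N, time in s.
With the tool pointing down it reaches from about 0.35 to 0.875 m from the base axis. Payload 4.2 kg.
Tool frame: the origin (TCP) lies on the centre line of the jaws, within the pads' length; the fingertips stand 14 mm ahead of it and the grasp point (between the pads) lies 5 mm behind it; x points along the fingers, y is the direction in which the jaws open and shut, and the axes are right-handed (so a half turn about x gives the same grasp; the last joint's range is limited). The gripper opens to 87 mm and grips with 3 to 60 N. Pads are 19 mm wide; open, the fingers measure 117 mm over their backs; the gripper's body (75 mm by 190 mm) begins 51 mm behind the grasp point.
Start: joints at [1.571, 0.385, 0.008, 0, -1.194, -0.259], TCP at [0.16, 0.604, 0.237] pointing down, gripper open.
Joint ranges: [-3.14, 3.14], [-1.21, 2.06], [-1.07, 1.41], [-3.16, 2.05], [-2.99, -0.16], [-3.1, 3.1]. Speed limits (rad/s): [2.79, 2.79, 3.14, 3.14, 3.14, 3.14].

INTERFACE

Orientations are given as a unit quaternion [x, y, z, w].
In Python, from workcell import env gives the robot as it stands. The module is installed in compiled form; this text tells all that it offers.
- The arm moves only by the shell command python3 -m handwheel 'ROWS' [FORCE]. ROWS is JSON, a list of rows, each an object of numbers: "x", "y", "z": the shift along the tool's x, y, z in m; "twist": the turn about the tool's x in degrees; "gripper": the finger opening in m, from 0 to 0.087. In form: [{"x": .., "y": .., "z": .., "twist": .., "gripper": ..}, ...]. A call has exactly 8 rows; each row shifts and turns the commanded pose from where the row before left it, along the tool's axes as they then stand; what a row does not reach is not made up. A row lasts 1/8 s, in which the tool goes at most 62.5 mm and 10.7 degrees, less where a joint would pass 70% of its speed; a pose out of reach is approached as far as the arm can. A call with a gripper value outside its range is refused whole. The fingers move at their own pace and stop on an object; FORCE is the grip in N (left out, the last holds). Time passes only in rows, so rows that do not move let the fingers close, or fill a call up. It gives the time, the measured TCP pose, the force and the opening at its end, in the units of the state.
- env.get_state(): the state, without advancing time (a new reading comes with each control period).
- env.snapshot(name): name is "scene" or "side" or "wrist"; returns the picture (400x640x3 uint8, red, green, blue); there is no depth.
- env.get_calibration(name): a dict with "vertical_fov" (degrees; the focal length in pixels is half the picture's height over the tangent of half this angle, whatever the lens; pixels are square), "cx", "cy" (the principal point, pixels), "rvec" (rotation vector, rad) and "tvec" (3), from world to camera coordinates, as OpenCV has them. Camera axes: x right, y down, z forward; pixel columns grow to the right and rows downward; lengths in m; the calibration is good to about 2 mm. A picture is of the moment at which its call begins: read the wrist's pose just before it. get_calibration takes no time and is no camera call; for the wrist camera it gives the pose at the moment of the call.
- env.job_done(): hands the job in, once; it reports no verdict.
Trained networks look in the newest picture that a camera, given by its name, has taken for a name from the list of things; names that differ only in an ending like _2 or _b are one class to them, and where a whole thing is asked for, a point or a joint stands for the part that bears it (a point fixed in the world has none). Each returns a list of dicts, best first, with "confidence" (0 to 1); they miss things now and then, are a little off and sometimes report something else, mostly with a low value. They report only what shows in the picture. A call takes as long as a camera call. They do not tell look-alikes from the thing itself.
- env.search_frame(camera, name): "point" ([x, y, z] in m, in the coordinates of the camera as it stood for that picture, good to about 4 mm: the middle of the surface that is visible of it).
The state is a dict: "clock": time; "qpos": joint angles; "qvel": joint speeds; "joint_efforts": joint torques, N m; "tool_pos": TCP position; "ee_rot": TCP orientation; "wrist_force": force on the tool from outside, world axes, zero at the start; "moment": the same for the moment, N m; "opening": finger opening in m.
Only numpy, scipy, OpenCV 4.12 (cv2) and the standard library are available. Lean on these libraries where they do the work, as an engineer would, in place of code of your own. Each camera call takes 0.05 s, during which the arm holds its last target.

TASK

Lock the lid of the wooden dish carrier: take the T-head key (the one with the bar handle) from the rack, push it lengthwise through the slot in the lid until its collar sits on the lid, then turn it a quarter turn so that its head lies across the slot, and let go of it there, standing upright. Leave the plain pin with the round knob in the rack.

Things in the scene. Friction and masses are not known exactly. Their poses are not given: they have to be found in the camera images.
- tkey_grip (a point): T-head key (120 g), upright: black bar handle 50 (x) x 16 (y) x 34 high, pinched along y; 10 of neck; round steel collar 52 across, 6 thick; round shank 14 across, 18 long; flat cross head 56 (x) x 14 (y) x 10 high. This point: handle's centre, 33 above the collar's underside, 61 above the head's bottom. z up, x along handle and head; a half turn about z is the same.
- rack: Open wooden rack fixed to the bench, 190 (x) x 80 (y) x 45 high; origin: centre of its underside, z up. Two rails along x with a gap of 30 between; key and pin rest on them by their collars, near x = -50 and +50, either way round, the key's head hanging lengthwise in the gap. The key lifts straight out; it is clear after 30.
- pin_grip (a point): Plain pin that stays in the rack: round black knob 32 across and 34 high, steel collar like the key's, straight shank without a cross head. This point: centre of the knob; z up.
- slot (a point): Centre of the slot at the top face of the lid, 70 above the bench. Slot 70 (x) x 28 (y), through lid and bridge, together 9 thick, 50 free below. Carrier: wooden case 160 (x) x 120 (y), fixed, flat aluminium lid that cannot move. z up. Key home: handle's centre 33 above this point, its head 9 clear below the bridge; it turns freely either way and friction keeps it where left.
Mind the look-alikes: they are no part of the job. Leave any pink look-alike of the part that bears slot alone.

How it is judged:
By the outcome, as a careful person would: the job done as asked, in the order asked, and still so for the second after the job is handed in, with the robot touching nothing.
It also fails if it takes over 40 s, if anything falls off the work surface, if the arm or the gripper's body presses on something with over 40 N, if the wrist force passes 120 N, or if a joint passes its speed limit or range.

## Working session

There is one attempt and no reset: what is moved stays moved. The work goes in short steps, Python scripts to look and compute and a shell command to move; the robot and the scene stay as the last step left them, time stands still between calls to the robot, and variables do not carry over. Pictures are saved under pics/ and viewed, and the job is handed in when it is done.

```bash
mkdir -p pics
cat > h.py <<'E'
from workcell import env
import numpy as np, cv2
from scipy.spatial.transform import Rotation as R
def cal(n):
    c=env.get_calibration(n); f=200/np.tan(np.radians(c['vertical_fov'])/2)
    K=np.array([[f,0,c['cx']],[0,f,c['cy']],[0,0,1]]); Rm=cv2.Rodrigues(np.array(c['rvec'],float))[0]
    return K,Rm,np.array(c['tvec'],float).ravel()
def snap(n,fn):
    c=cal(n); im=env.snapshot(n); cv2.imwrite('pics/'+fn,im[:,:,::-1]); return im,c
def towld(p,c): return c[1].T@(np.array(p)-c[2])
def proj(P,c):
    q=c[0]@(c[1]@np.array(P)+c[2]); return q[:2]/q[2]
def ray(uv,z,c):
    d=c[1].T@np.linalg.inv(c[0])@np.array([uv[0],uv[1],1.]); o=-c[1].T@c[2]
    return o+d*(z-o[2])/d[2]
E
python3 - <<'E'
from h import *
s=env.get_state(); print(s)
for n in ['scene','side','wrist']:
    im,c=snap(n,n+'0.png'); print(n,c[0][0,0],(-c[1].T@c[2]).round(3))
    for t in ['tkey_grip','pin_grip','rack','slot']:
        for d in env.search_frame(n,t)[:4]:
            w=towld(d['point'],c); print(t,round(d['confidence'],2),w.round(4),proj(w,c).round(0))
E
```

```text
{'clock': 0.0, 'qpos': array([ 1.57058653e+00,  3.85563254e-01,  6.60259718e-03, -4.97077770e-04,
       -1.19399806e+00, -2.58612888e-01]), 'qvel': array([-0.00079441, -0.00017391,  0.00050556, -0.00070361, -0.0009066 ,
        0.00042932]), 'joint_efforts': array([ 1.53171575e-03, -3.90661955e+01,  1.87407500e+01,  4.21969727e+00,
        1.09793327e-02, -2.01165622e-04]), 'tool_pos': array([0.15979144, 0.60362605, 0.23544673]), 'ee_rot': array([-0.7011217 ,  0.09209587,  0.70124866,  0.09053748]), 'wrist_force': array([-0.44559517, -0.01182479, -0.72316601]), 'moment': array([ 0.00619603, -0.01270595, -0.03442757]), 'opening': 0.08720141554652155}
scene 454.94178450315354 [-0.233 -0.59   0.722]
tkey_grip 0.62 [0.4325 0.137  0.0632] [261. 201.]
pin_grip 0.51 [0.5262 0.1644 0.0666] [278. 182.]
rack 0.97 [0.451  0.14   0.0321] [266. 208.]
rack 0.74 [0.5299 0.1669 0.0663] [278. 181.]
slot 0.77 [ 0.5534 -0.1418  0.0708] [378. 215.]
slot 0.72 [ 0.4117 -0.3197  0.0645] [416. 280.]
slot 0.63 [0.529  0.1647 0.068 ] [278. 181.]
slot 0.48 [0.4498 0.1404 0.0327] [266. 208.]
side 446.1202807349447 [ 0.556 -0.783  0.73 ]
tkey_grip 0.78 [0.4445 0.1437 0.0695] [304. 143.]
pin_grip 0.57 [0.5395 0.1672 0.0664] [342. 141.]
rack 0.78 [0.4926 0.1447 0.0353] [323. 155.]
slot 0.8 [ 0.5907 -0.1533  0.0741] [360. 230.]
slot 0.7 [ 0.4466 -0.3291  0.0698] [275. 299.]
wrist 310.37058016762535 [0.24  0.582 0.384]
```

Run:
```python
import cv2
for n in['scene','side']:
    im=cv2.imread(f'pics/{n}0.png'); cv2.imwrite(f'pics/{n}0c.png',cv2.resize(im[100:360,200:460],None,fx=2.3,fy=2.3,interpolation=cv2.INTER_CUBIC))
```

```text
(no output)
```

View pics/scene0.png

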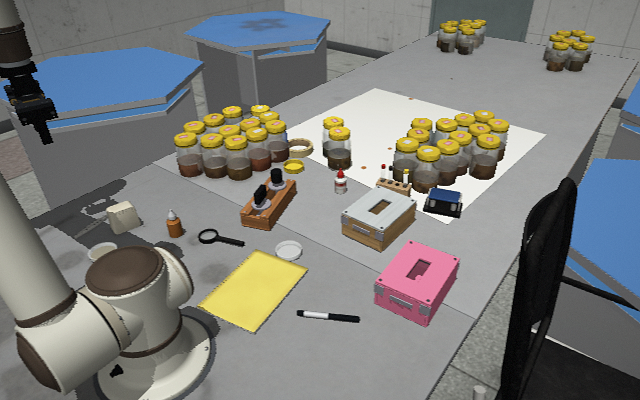

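View pics/side0.png

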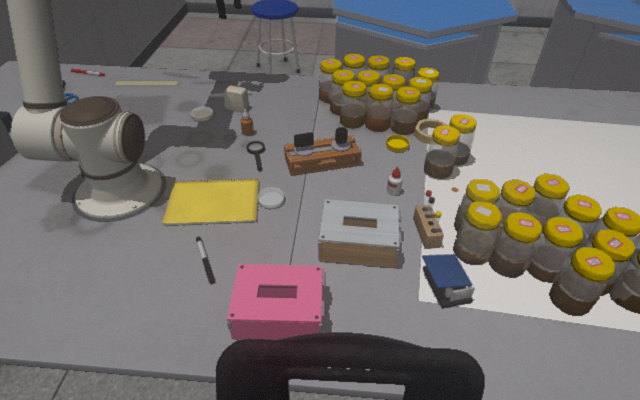

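```bash
ls pics
```

```text
scene0.png
scene0c.png
side0.png
side0c.png
wrist0.png
```

Run:
```python
from h import *
s=env.get_state(); M=R.from_quat(s['ee_rot']).as_matrix(); print(M.round(3)); c=cal('wrist'); print((c[1]@M).round(3), (M.T@(-c[1].T@c[2]-s['tool_pos'])).round(4))
d=np.array([.45,.13,.30])-s['tool_pos']; print(M.T@d)
```

```text
[[-0.    -0.256 -0.967]
 [ 0.    -0.967  0.256]
 [-1.    -0.     0.   ]]
[[-0.001  1.     0.   ]
 [-0.299 -0.001  0.954]
 [ 0.954  0.001  0.299]] [-0.1476  0.0006 -0.0827]
[-0.06345841  0.38413728 -0.40176319]
```

View pics/wrist0.png

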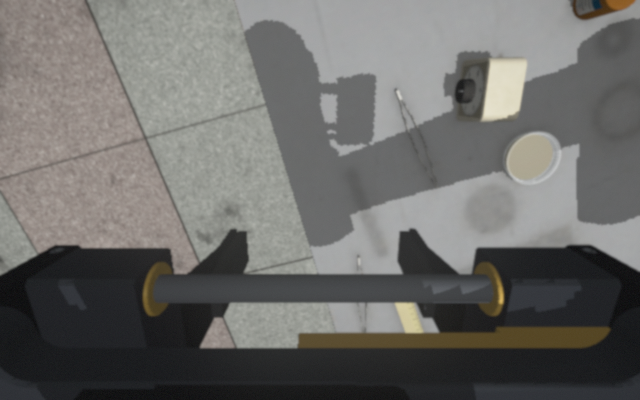

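View pics/side0c.png

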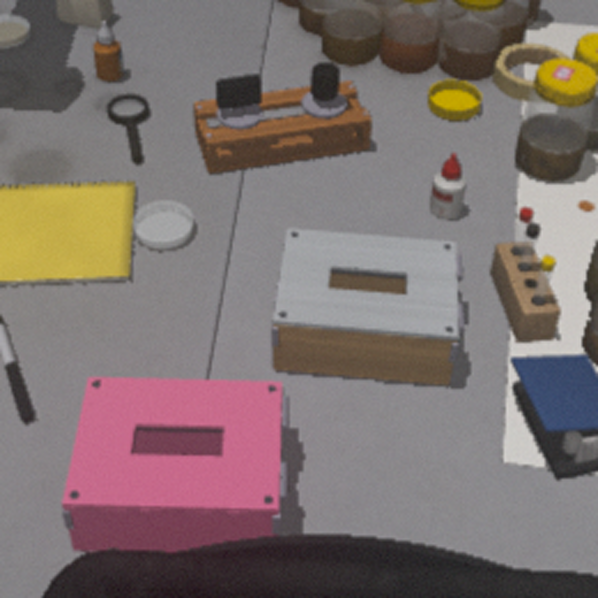

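View pics/scene0c.png

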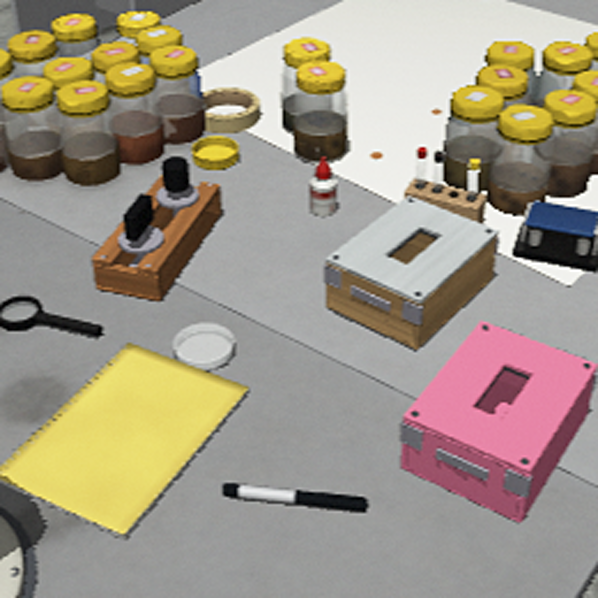

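Run:
```python
from h import *
S=cal('scene');D=cal('side')
for nm,a,b,z in [('key top',(260.5,188),(304,134),.095),('key ctr',(260.5,195),(304,139),.078),('pin ctr',(276.5,176),(341.5,135.5),.078),('slot',(379.5,207),(360,222),.07)]:
    print(nm,ray(a,z,S).round(4),ray(b,z,D).round(4))
    P1=S[0]@np.c_[S[1],S[2]];P2=D[0]@np.c_[D[1],D[2]]
    X=cv2.triangulatePoints(P1,P2,np.array(a,float),np.array(b,float)).ravel();X=X[:3]/X[3];print('   tri',X.round(4),proj(X,S)-a)
```

```text
key top [0.444  0.1462 0.095 ] [0.4442 0.1471 0.095 ]
   tri [0.4443 0.1466 0.095 ] [-0.04416203 -0.10659066]
key ctr [0.4381 0.1426 0.078 ] [0.4437 0.1497 0.078 ]
   tri [0.4433 0.1493 0.0753] [-0.35748534 -0.85703409]
pin ctr [0.5326 0.1737 0.078 ] [0.538 0.175 0.078]
   tri [0.5379 0.1792 0.0743] [-0.09777607 -0.24091878]
slot [ 0.5838 -0.1261  0.07  ] [ 0.5913 -0.1256  0.07  ]
   tri [ 0.5914 -0.1213  0.0646] [-0.14733507 -0.28352665]
```

```bash
python3 -m handwheel '[{"x":-0.01,"y":0.02,"z":-0.021},{"x":-0.01,"y":0.037,"z":-0.039},{"x":-0.01,"y":0.037,"z":-0.039},{"x":-0.01,"y":0.042,"z":-0.044},{"x":-0.005,"y":0.042,"z":-0.044},{"x":0,"y":0.042,"z":-0.044},{"y":0.042,"z":-0.044},{"y":0.042,"z":-0.044}]' 20; python3 -m handwheel '[{"y":0.037,"z":-0.039},{"y":0.0285,"z":-0.033},{"twist":-6},{"twist":-10},{"twist":-10},{"twist":-6},{},{}]'
python3 - <<'E'
from h import *
s=env.get_state(); M=R.from_quat(s['ee_rot']).as_matrix(); print(M.round(3))
im,c=snap('wrist','wrist1.png')
for t in ['tkey_grip','pin_grip','rack']:
        for d in env.search_frame('wrist',t)[:3]:
            w=towld(d['point'],c); print(t,round(d['confidence'],2),w.round(4),proj(w,c).round(0))
E
```

```text
[[-0.    -0.256 -0.967]
 [ 0.    -0.967  0.256]
 [-1.    -0.     0.   ]]validation failed for argument at $[0]...
validation failed for argument at $[0]...
```

View pics/wrist1.png

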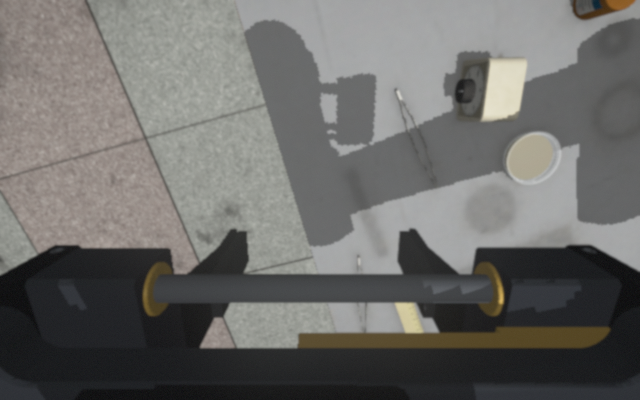

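All five numbers are required in each row; retyping.

```bash
python3 -m handwheel '[{"x":-0.01,"y":0.02,"z":-0.021,"twist":0,"gripper":0.087},{"x":-0.01,"y":0.037,"z":-0.039,"twist":0,"gripper":0.087},{"x":-0.01,"y":0.037,"z":-0.039,"twist":0,"gripper":0.087},{"x":-0.01,"y":0.042,"z":-0.044,"twist":0,"gripper":0.087},{"x":-0.005,"y":0.042,"z":-0.044,"twist":0,"gripper":0.087},{"x":0,"y":0.042,"z":-0.044,"twist":0,"gripper":0.087},{"x":0,"y":0.042,"z":-0.044,"twist":0,"gripper":0.087},{"x":0,"y":0.042,"z":-0.044,"twist":0,"gripper":0.087}]' 20
```

```text
clock: 1.95
tool_pos: [0.3912, 0.2269, 0.2821]
ee_rot: [0.702, -0.091, -0.701, -0.091]
wrist_force: [1.3, -0.3, -0.4]
opening: 0.087
```

```bash
python3 -m handwheel '[{"x":0,"y":0.032,"z":-0.015,"twist":0,"gripper":0.087},{"x":0,"y":0.022,"z":-0.010,"twist":0,"gripper":0.087},{"x":0,"y":0.010,"z":-0.005,"twist":0,"gripper":0.087},{"x":0,"y":0,"z":0,"twist":-10,"gripper":0.087},{"x":0,"y":0,"z":0,"twist":-10,"gripper":0.087},{"x":0,"y":0,"z":0,"twist":-8,"gripper":0.087},{"x":0,"y":0,"z":0,"twist":-4,"gripper":0.087},{"x":0,"y":0,"z":0,"twist":0,"gripper":0.087}]'
python3 - <<'E'
from h import *
s=env.get_state(); M=R.from_quat(s['ee_rot']).as_matrix(); print(M.round(3))
im,c=snap('wrist','wrist2.png')
for t in ['tkey_grip','pin_grip','rack']:
        for d in env.search_frame('wrist',t)[:3]:
            w=towld(d['point'],c); print(t,round(d['confidence'],2),w.round(4),proj(w,c).round(0))
E
```

```text
clock: 2.95
tool_pos: [0.4031, 0.1596, 0.2816]
ee_rot: [0.699, 0.106, -0.699, 0.105]
wrist_force: [-0.4, -0.8, 0.4]
opening: 0.0868
[[ 0.     0.295 -0.955]
 [ 0.    -0.955 -0.295]
 [-1.    -0.    -0.   ]]
tkey_grip 0.69 [0.4392 0.1489 0.0527] [339. 140.]
tkey_grip 0.55 [0.5306 0.174  0.077 ] [345.  52.]
pin_grip 0.85 [0.5309 0.1722 0.0776] [347.  52.]
rack 0.77 [0.5006 0.1676 0.0429] [340.  84.]
```

View pics/wrist2.png

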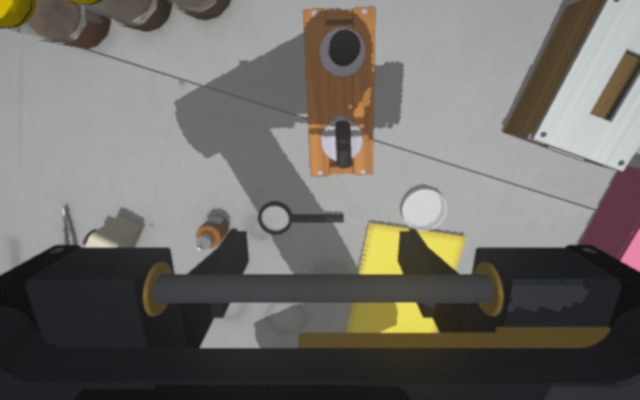

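Run:
```python
from h import *
im=cv2.imread('pics/wrist2.png'); c=cal('wrist')
cr=im[0:190,280:400]; cv2.imwrite('pics/w2c.png',cv2.resize(cr,None,fx=3.1,fy=3.1,interpolation=cv2.INTER_CUBIC))
for p in [(306,10),(313,175),(375,8),(372,175)]: print('rack corner top',ray(p,.045,c).round(4))
for p in [(343.5,122),(344.5,166)]: print('handle top',ray(p,.095,c).round(4))
for p in [(342,143),(343,53)]: print('collar',ray(p,.051,c).round(4))
g=im.max(2)
m=(g[100:180,325:362]<45).astype(np.uint8); k,l,st,ce=cv2.connectedComponentsWithStats(m); print(st,ce)
```

```text
rack corner top [0.5624 0.2267 0.045 ]
rack corner top [0.3866 0.1663 0.045 ]
rack corner top [0.5865 0.1552 0.045 ]
rack corner top [0.4087 0.0945 0.045 ]
handle top [0.4635 0.1542 0.095 ]
handle top [0.419  0.1383 0.095 ]
collar [0.4368 0.1443 0.051 ]
collar [0.5325 0.1746 0.051 ]
[[   0    0   37   80 2960]] [[18.  39.5]]
```

View pics/w2c.png

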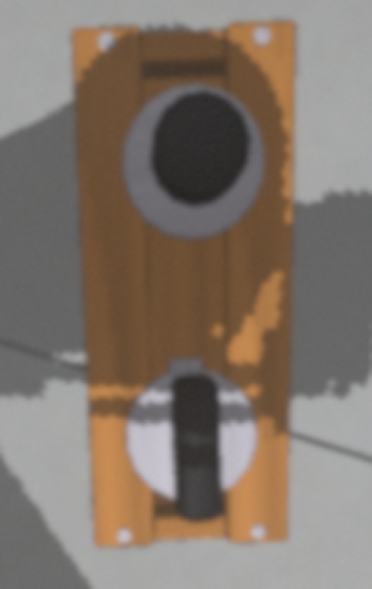

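```bash
python3 -m handwheel '[{"x":0,"y":0,"z":0,"twist":-2,"gripper":0.07},{"x":0.01,"y":0.009,"z":-0.010,"twist":0,"gripper":0.07},{"x":0.02,"y":0.008,"z":-0.010,"twist":0,"gripper":0.07},{"x":0.03,"y":0.008,"z":-0.010,"twist":0,"gripper":0.07},{"x":0.03,"y":0,"z":0,"twist":0,"gripper":0.07},{"x":0.03,"y":0,"z":0,"twist":0,"gripper":0.07},{"x":0.01,"y":0,"z":0,"twist":0,"gripper":0.07},{"x":0,"y":0,"z":0,"twist":0,"gripper":0.07}]'
python3 - <<'E'
from h import *
s=env.get_state(); M=R.from_quat(s['ee_rot']).as_matrix(); print(M.round(3))
im,c=snap('wrist','wrist3.png'); o=(-c[1].T@c[2]); print(o)
print('proj key',proj([.44,.1455,.095],c),proj([.44,.1455,.078],c))
E
```

```text
clock: 4.15
tool_pos: [0.4399, 0.145, 0.1511]
ee_rot: [-0.697, -0.117, 0.698, -0.118]
wrist_force: [0.2, -0.1, -0.4]
opening: 0.0701
[[-0.001  0.328 -0.945]
 [-0.001 -0.945 -0.328]
 [-1.     0.001  0.001]]
[0.51805709 0.17166587 0.2986633 ]
proj key [321.10132162 217.85164662] [321.18320862 209.41882335]
```

View pics/wrist3.png

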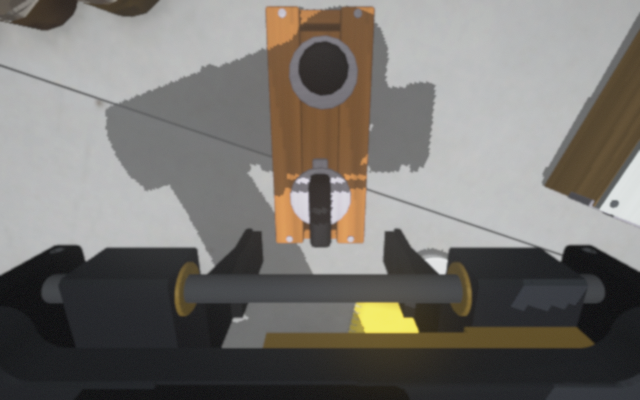

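The handle is centred at about (320,216), against a predicted (321,218), and it runs parallel to the image columns. Descending to grip.

```bash
python3 -m handwheel '[{"x":0.01,"y":0,"z":0,"twist":0,"gripper":0.07},{"x":0.02,"y":0,"z":0,"twist":0,"gripper":0.07},{"x":0.02,"y":0,"z":0,"twist":0,"gripper":0.07},{"x":0.015,"y":0,"z":0,"twist":0,"gripper":0.07},{"x":0.008,"y":0,"z":0,"twist":0,"gripper":0.07},{"x":0.004,"y":0,"z":0,"twist":0,"gripper":0.07},{"x":0,"y":0,"z":0,"twist":0,"gripper":0.07},{"x":0,"y":0,"z":0,"twist":0,"gripper":0.07}]' &&
python3 -m handwheel '[{"x":0,"y":0,"z":0,"twist":0,"gripper":0.04},{"x":0,"y":0,"z":0,"twist":0,"gripper":0.03},{"x":0,"y":0,"z":0,"twist":0,"gripper":0.02},{"x":0,"y":0,"z":0,"twist":0,"gripper":0.01},{"x":0,"y":0,"z":0,"twist":0,"gripper":0.005},{"x":0,"y":0,"z":0,"twist":0,"gripper":0.005},{"x":0,"y":0,"z":0,"twist":0,"gripper":0.005},{"x":0,"y":0,"z":0,"twist":0,"gripper":0.005}]' 30
```

```text
clock: 5.2
tool_pos: [0.44, 0.1456, 0.075]
ee_rot: [0.698, 0.118, -0.697, 0.118]
wrist_force: [-0.5, -0.2, 0.1]
opening: 0.07
clock: 6.2
tool_pos: [0.4397, 0.1454, 0.0746]
ee_rot: [0.697, 0.118, -0.697, 0.118]
wrist_force: [0.3, 1.3, -1.1]
opening: 0.0158
```

```bash
python3 -m handwheel '[{"x":-0.01,"y":0,"z":0,"twist":0,"gripper":0.005},{"x":-0.02,"y":0,"z":0,"twist":0,"gripper":0.005},{"x":-0.03,"y":0,"z":0,"twist":0,"gripper":0.005},{"x":-0.03,"y":0,"z":0,"twist":0,"gripper":0.005},{"x":-0.02,"y":0,"z":0,"twist":0,"gripper":0.005},{"x":-0.01,"y":0,"z":0,"twist":0,"gripper":0.005},{"x":0,"y":0,"z":0,"twist":0,"gripper":0.005},{"x":0,"y":0,"z":0,"twist":0,"gripper":0.005}]'
python3 - <<'E'
from h import *
s=env.get_state(); M=R.from_quat(s['ee_rot']).as_matrix(); print(s['tool_pos'])
im,c=snap('wrist','wrist4.png')
D=cal('side')
for p in [(290,234),(455,245),(285,324),(459,329)]: print(ray((p[0]/2.3+200,p[1]/2.3+100),.07,D).round(4))
for p in [(332,268),(407,274),(330,288),(405,293)]: print('slot',ray((p[0]/2.3+200,p[1]/2.3+100),.07,D).round(4))
print(env.get_state()['qpos'].round(3))
E
```

```text
clock: 7.2
tool_pos: [0.439, 0.145, 0.1936]
ee_rot: [-0.697, -0.117, 0.698, -0.118]
wrist_force: [-0.6, 0.2, -2.0]
opening: 0.0156
[0.43903192 0.14496317 0.19362141]
[ 0.5165 -0.0705  0.07  ]
[ 0.6719 -0.0708  0.07  ]
[ 0.5207 -0.185   0.07  ]
[ 0.6705 -0.1767  0.07  ]
slot [ 0.5582 -0.1125  0.07  ]
slot [ 0.6265 -0.1137  0.07  ]
slot [ 0.5575 -0.1381  0.07  ]
slot [ 0.6245 -0.138   0.07  ]
[ 0.672  0.148 -0.438 -0.    -0.987  1.234]
```

View pics/wrist4.png

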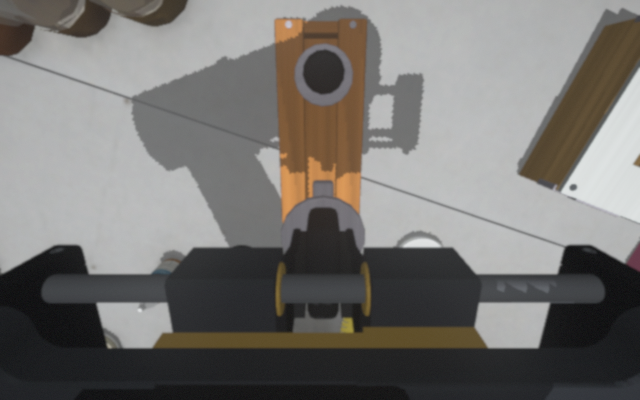

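```bash
python3 -m handwheel '[{"x":0,"y":0.02,"z":0.002,"twist":0,"gripper":0.005},{"x":0,"y":0.04,"z":0.003,"twist":0,"gripper":0.005},{"x":0,"y":0.05,"z":0.004,"twist":0,"gripper":0.005},{"x":0,"y":0.055,"z":0.004,"twist":0,"gripper":0.005},{"x":0,"y":0.055,"z":0.004,"twist":0,"gripper":0.005},{"x":0,"y":0.04,"z":0.003,"twist":0,"gripper":0.005},{"x":0,"y":0.018,"z":0.002,"twist":0,"gripper":0.005},{"x":0,"y":0,"z":0,"twist":7,"gripper":0.005}]' && python3 -m handwheel '[{"x":0,"y":0,"z":0,"twist":7,"gripper":0.005},{"x":0,"y":0,"z":0,"twist":5,"gripper":0.005},{"x":0,"y":0,"z":0,"twist":0,"gripper":0.005},{"x":0,"y":0,"z":0,"twist":0,"gripper":0.005},{"x":0,"y":0,"z":0,"twist":0,"gripper":0.005},{"x":0,"y":0,"z":0,"twist":0,"gripper":0.005},{"x":0,"y":0,"z":0,"twist":0,"gripper":0.005},{"x":0,"y":0,"z":0,"twist":0,"gripper":0.005}]'
python3 - <<'E'
from h import *
s=env.get_state(); M=R.from_quat(s['ee_rot']).as_matrix(); print(M.round(4),s['qpos'].round(3))
im,c=snap('wrist','wrist5.png')
print('pred slot',proj([.59,-.1256,.07],c))
for d in env.search_frame('wrist','slot')[:3]:
    w=towld(d['point'],c); print(round(d['confidence'],2),w.round(4),proj(w,c).round(0))
E
```

```text
clock: 8.25
tool_pos: [0.5099, -0.1254, 0.1935]
ee_rot: [-0.703, -0.073, 0.704, -0.073]
wrist_force: [0.4, -0.3, -1.7]
opening: 0.0159
clock: 9.25
tool_pos: [0.5102, -0.1245, 0.1946]
ee_rot: [0.707, 0.001, -0.707, 0.001]
wrist_force: [-0.1, -0.5, -1.6]
opening: 0.0155
[[ 0.      0.0031 -1.    ]
 [-0.     -1.     -0.0031]
 [-1.      0.     -0.    ]] [ 0.07   0.252 -0.299  0.    -1.02   1.504]
pred slot [323.35011165  99.42946592]
0.97 [ 0.4851 -0.3121  0.0651] [518. 214.]
0.57 [ 0.5979 -0.124   0.0698] [322.  89.]
```

View pics/wrist5.png

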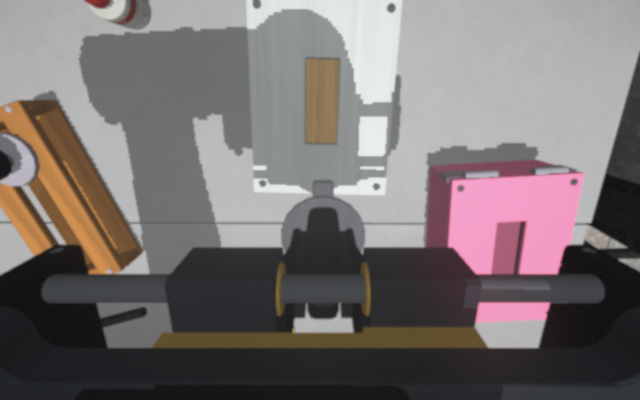

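Run:
```python
from h import *
im=cv2.imread('pics/wrist5.png'); c=cal('wrist')
cv2.imwrite('pics/w5c.png',cv2.resize(im[0:250,235:415],None,fx=2.4,fy=2.4,interpolation=cv2.INTER_CUBIC))
P=[ray(p,.07,c) for p in [(306,58),(339.5,58),(306,143.5),(338.5,143.5)]]
print(np.round(P,4),np.mean(P,0))
for p in [(257,3),(391,8),(262.5,183.5),(376.5,186)]: print('screw',ray(p,.07,c).round(4))
for p in [(253,193),(386,195)]: print('lid corner',ray(p,.07,c).round(4))
# predicted head end & collar from grasp
s=env.get_state();t=s['tool_pos'];
for dx in(.028,-.028):
  for dy in(-.007,.007):
    print('head top',proj([t[0]+dx,t[1]+dy,t[2]-.0296-.018],c).round(1))
print('collar L/R/top',[proj(t+np.array(v)+[0,0,-.0236],c).round(1) for v in([0,.026,0],[0,-.026,0],[.026,0,0])])
```

```text
[[ 0.622  -0.1115  0.07  ]
 [ 0.6221 -0.1386  0.07  ]
 [ 0.553  -0.1105  0.07  ]
 [ 0.5531 -0.139   0.07  ]] [ 0.58757297 -0.12489184  0.07      ]
screw [ 0.661  -0.0742  0.07  ]
screw [ 0.6579 -0.1778  0.07  ]
screw [ 0.5166 -0.0705  0.07  ]
screw [ 0.5145 -0.1744  0.07  ]
lid corner [ 0.5076 -0.0612  0.07  ]
lid corner [ 0.5059 -0.1836  0.07  ]
head top [332.4 183.6]
head top [310.9 183.6]
head top [331.4 259.9]
head top [311.6 259.9]
collar L/R/top [array([278.6, 238.7]), array([364.4, 238.9]), array([321.6, 198. ])]
```

View pics/w5c.png

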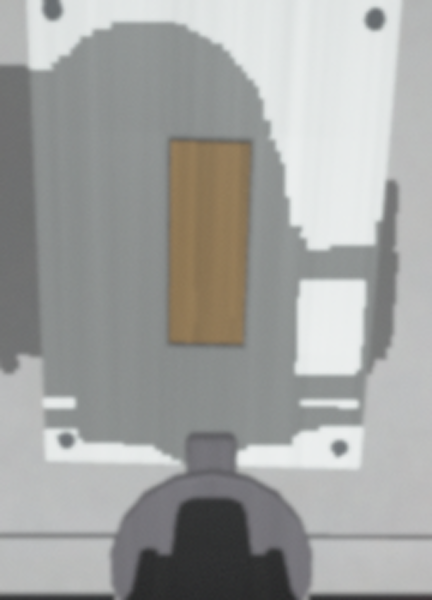

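```bash
python3 -m handwheel '[{"x":0,"y":0,"z":-0.01,"twist":1,"gripper":0.005},{"x":0,"y":0,"z":-0.02,"twist":0,"gripper":0.005},{"x":0,"y":0,"z":-0.02,"twist":0,"gripper":0.005},{"x":0,"y":0,"z":-0.017,"twist":0,"gripper":0.005},{"x":0.02,"y":0,"z":-0.01,"twist":0,"gripper":0.005},{"x":0.02,"y":0,"z":0,"twist":0,"gripper":0.005},{"x":0.01,"y":0,"z":0,"twist":0,"gripper":0.005},{"x":0,"y":0,"z":0,"twist":0,"gripper":0.005}]'
python3 - <<'E'
from h import *
s=env.get_state(); M=R.from_quat(s['ee_rot']).as_matrix(); print(M.round(4),s['qpos'].round(3))
for n in ['wrist','side']: 
    im,c=snap(n,n+'6.png'); print(proj([.5876,-.1249,.07],c),proj(s['tool_pos']+[0,0,-.0576],c))
cv2.imwrite('pics/s6c.png',cv2.resize(im[150:300,280:440,::-1],None,fx=4,fy=4,interpolation=cv2.INTER_CUBIC))
E
```

```text
clock: 10.35
tool_pos: [0.5864, -0.1254, 0.1431]
ee_rot: [-0.706, 0.005, 0.708, 0.005]
wrist_force: [0.7, 0.6, -1.7]
opening: 0.0158
[[-2.800e-03 -1.460e-02 -9.999e-01]
 [-2.000e-04 -9.999e-01  1.460e-02]
 [-1.000e+00  2.000e-04  2.800e-03]] [ 0.059  0.423 -0.182 -0.    -0.968  1.497]
[320.94923485 208.44633465] [321.62183065 217.57681392]
[358.2386013  221.65840072] [358.18615966 216.47954652]
```

View pics/wrist6.png

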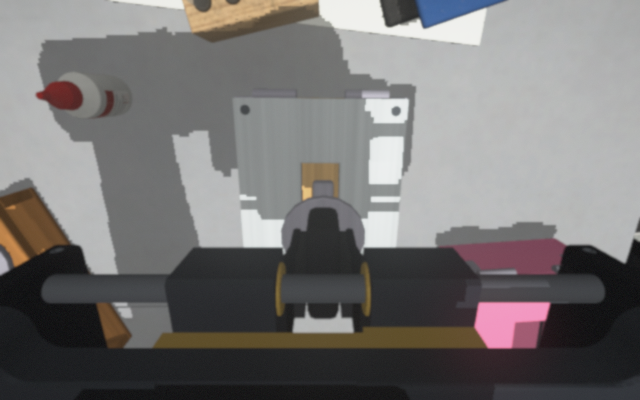

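View pics/s6c.png

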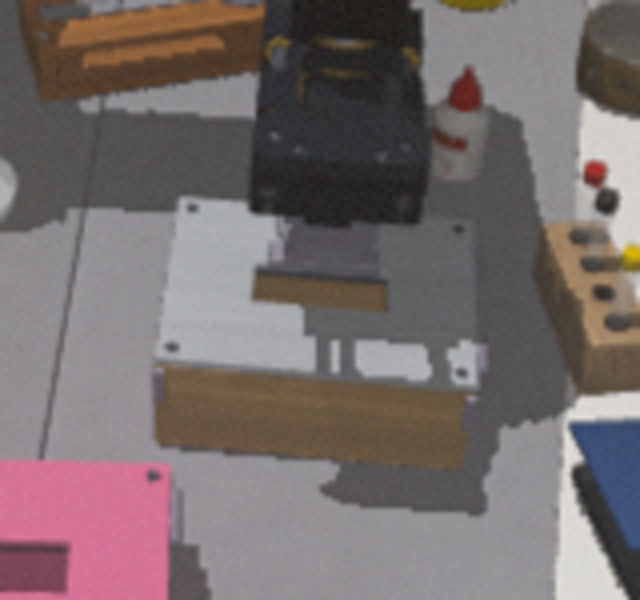

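```bash
python3 -m handwheel '[{"x":0,"y":-0.0015,"z":0.0015,"twist":0,"gripper":0.005},{"x":0.005,"y":0,"z":0,"twist":0,"gripper":0.005},{"x":0.008,"y":0,"z":0,"twist":0,"gripper":0.005},{"x":0.008,"y":0,"z":0,"twist":0,"gripper":0.005},{"x":0.004,"y":0,"z":0,"twist":0,"gripper":0.005},{"x":0,"y":0,"z":0,"twist":0,"gripper":0.005},{"x":0,"y":0,"z":0,"twist":0,"gripper":0.005},{"x":0,"y":0,"z":0,"twist":0,"gripper":0.005}]' && python3 -m handwheel '[{"x":0.004,"y":0,"z":0,"twist":0,"gripper":0.005},{"x":0.004,"y":0,"z":0,"twist":0,"gripper":0.005},{"x":0.004,"y":0,"z":0,"twist":0,"gripper":0.005},{"x":0.003,"y":0,"z":0,"twist":0,"gripper":0.005},{"x":0.002,"y":0,"z":0,"twist":0,"gripper":0.005},{"x":0,"y":0,"z":0,"twist":0,"gripper":0.005},{"x":0,"y":0,"z":0,"twist":0,"gripper":0.005},{"x":0,"y":0,"z":0,"twist":0,"gripper":0.005}]'
```

```text
clock: 11.45
tool_pos: [0.5859, -0.1239, 0.1199]
ee_rot: [0.707, -0.005, -0.707, -0.005]
wrist_force: [-0.2, -0.6, -1.1]
opening: 0.0161
clock: 12.45
tool_pos: [0.5858, -0.1239, 0.1027]
ee_rot: [0.707, -0.005, -0.707, -0.005]
wrist_force: [-0.4, -0.3, -1.3]
opening: 0.0154
```

```bash
python3 -m handwheel '[{"x":0.0015,"y":0,"z":0,"twist":0,"gripper":0.005},{"x":0.001,"y":0,"z":0,"twist":0,"gripper":0.005},{"x":0,"y":0,"z":0,"twist":0,"gripper":0.005},{"x":0,"y":0,"z":0,"twist":0,"gripper":0.005},{"x":0,"y":0,"z":0,"twist":0,"gripper":0.005},{"x":0,"y":0,"z":0,"twist":0,"gripper":0.005},{"x":0,"y":0,"z":0,"twist":0,"gripper":0.005},{"x":0,"y":0,"z":0,"twist":0,"gripper":0.005}]'
python3 - <<'E'
from h import *
for n in ['wrist','side']: 
    im,c=snap(n,n+'7.png')
cv2.imwrite('pics/s7c.png',cv2.resize(im[150:300,280:440,::-1],None,fx=4,fy=4,interpolation=cv2.INTER_CUBIC))
E
```

```text
clock: 13.45
tool_pos: [0.5857, -0.1239, 0.1001]
ee_rot: [0.707, -0.005, -0.707, -0.005]
wrist_force: [0.4, 0.8, -2.2]
opening: 0.0161
```

View pics/wrist7.png

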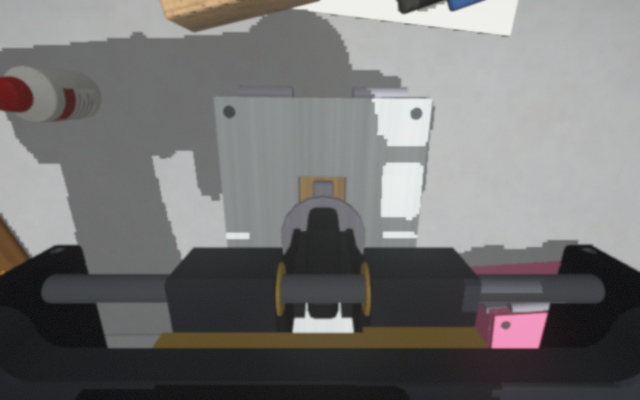

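View pics/s7c.png

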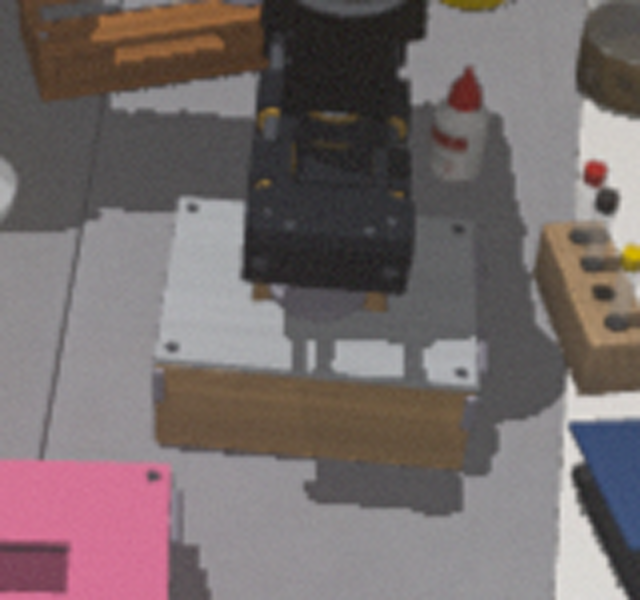

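```bash
python3 -m handwheel '[{"x":0.0005,"y":0,"z":0,"twist":0,"gripper":0.005},{"x":0,"y":0,"z":0,"twist":0,"gripper":0.005},{"x":0.0005,"y":0,"z":0,"twist":0,"gripper":0.005},{"x":0,"y":0,"z":0,"twist":0,"gripper":0.005},{"x":0,"y":0,"z":0,"twist":0,"gripper":0.005},{"x":0,"y":0,"z":0,"twist":0,"gripper":0.005},{"x":0,"y":0,"z":0,"twist":0,"gripper":0.005},{"x":0,"y":0,"z":0,"twist":0,"gripper":0.005}]'
```

```text
clock: 14.55
tool_pos: [0.5858, -0.1239, 0.0996]
ee_rot: [0.707, -0.005, -0.707, -0.005]
wrist_force: [-2.3, 1.3, 5.8]
opening: 0.0158
```

```bash
python3 -m handwheel '[{"x":0,"y":0,"z":0,"twist":4,"gripper":0.005},{"x":0,"y":0,"z":0,"twist":7,"gripper":0.005},{"x":0,"y":0,"z":0,"twist":7,"gripper":0.005},{"x":0,"y":0,"z":0,"twist":7,"gripper":0.005},{"x":0,"y":0,"z":0,"twist":7,"gripper":0.005},{"x":0,"y":0,"z":0,"twist":7,"gripper":0.005},{"x":0,"y":0,"z":0,"twist":7,"gripper":0.005},{"x":0,"y":0,"z":0,"twist":0,"gripper":0.005}]'
```

```text
clock: 15.55
tool_pos: [0.5867, -0.1241, 0.0996]
ee_rot: [0.65, -0.28, -0.648, -0.281]
wrist_force: [1.4, -1.0, 4.0]
opening: 0.0156
```

```bash
python3 -m handwheel '[{"x":0,"y":0,"z":0,"twist":8,"gripper":0.005},{"x":0,"y":0,"z":0,"twist":8,"gripper":0.005},{"x":0,"y":0,"z":0,"twist":8,"gripper":0.005},{"x":0,"y":0,"z":0,"twist":8,"gripper":0.005},{"x":0,"y":0,"z":0,"twist":8,"gripper":0.005},{"x":0,"y":0,"z":0,"twist":4,"gripper":0.005},{"x":0,"y":0,"z":0,"twist":0,"gripper":0.005},{"x":0,"y":0,"z":0,"twist":0,"gripper":0.005}]'
python3 - <<'E'
from h import *
s=env.get_state(); M=R.from_quat(s['ee_rot']).as_matrix(); print(M.round(4),s['moment'])
E
```

```text
clock: 16.55
tool_pos: [0.5864, -0.124, 0.0996]
ee_rot: [-0.497, 0.503, 0.496, 0.503]
wrist_force: [0.4, 0.1, 5.1]
opening: 0.0153
[[ 1.900e-03 -9.999e-01  1.240e-02]
 [-4.000e-04  1.240e-02  9.999e-01]
 [-1.000e+00 -1.900e-03 -3.000e-04]] [-0.17133031 -0.17321096 -0.03707222]
```

```bash
python3 -m handwheel '[{"x":0,"y":0,"z":0,"twist":0,"gripper":0.02},{"x":0,"y":0,"z":0,"twist":0,"gripper":0.03},{"x":0,"y":0,"z":0,"twist":0,"gripper":0.04},{"x":0,"y":0,"z":0,"twist":0,"gripper":0.05},{"x":0,"y":0,"z":0,"twist":0,"gripper":0.06},{"x":0,"y":0,"z":0,"twist":0,"gripper":0.06},{"x":0,"y":0,"z":0,"twist":0,"gripper":0.06},{"x":0,"y":0,"z":0,"twist":0,"gripper":0.06}]' && python3 -m handwheel '[{"x":-0.01,"y":0,"z":0,"twist":0,"gripper":0.06},{"x":-0.02,"y":0,"z":0,"twist":0,"gripper":0.06},{"x":-0.03,"y":0,"z":0,"twist":0,"gripper":0.06},{"x":-0.03,"y":0,"z":0,"twist":0,"gripper":0.06},{"x":-0.03,"y":0,"z":0,"twist":0,"gripper":0.06},{"x":-0.02,"y":0,"z":0.04,"twist":0,"gripper":0.06},{"x":0,"y":0,"z":0.04,"twist":0,"gripper":0.06},{"x":0,"y":0,"z":0,"twist":0,"gripper":0.06}]'
python3 - <<'E'
from h import *
for n in ['wrist','side','scene']: 
    im,c=snap(n,n+'8.png'); print(n,proj([.5876,-.1249,.12],c))
    if n=='side': cv2.imwrite('pics/s8c.png',cv2.resize(im[150:300,280:440,::-1],None,fx=4,fy=4,interpolation=cv2.INTER_CUBIC))
    if n=='scene': cv2.imwrite('pics/c8c.png',cv2.resize(im[140:290,310:470,::-1],None,fx=4,fy=4,interpolation=cv2.INTER_CUBIC))
E
```

```text
clock: 17.55
tool_pos: [0.5857, -0.1238, 0.0991]
ee_rot: [-0.496, 0.504, 0.496, 0.504]
wrist_force: [-0.1, -0.1, 1.1]
opening: 0.0599
clock: 18.55
tool_pos: [0.587, -0.0418, 0.2403]
ee_rot: [-0.498, 0.502, 0.497, 0.503]
wrist_force: [-0.4, 0.2, -0.4]
opening: 0.0599
wrist [321.0657754   96.45585771]
side [359.93439237 204.09327186]
scene [381.02587621 189.33375327]
```

View pics/wrist8.png

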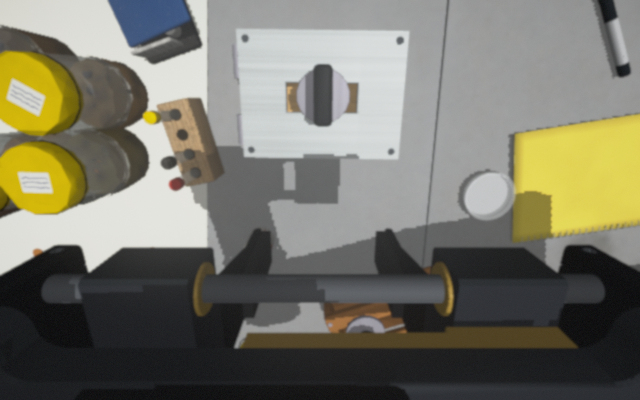

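View pics/s8c.png

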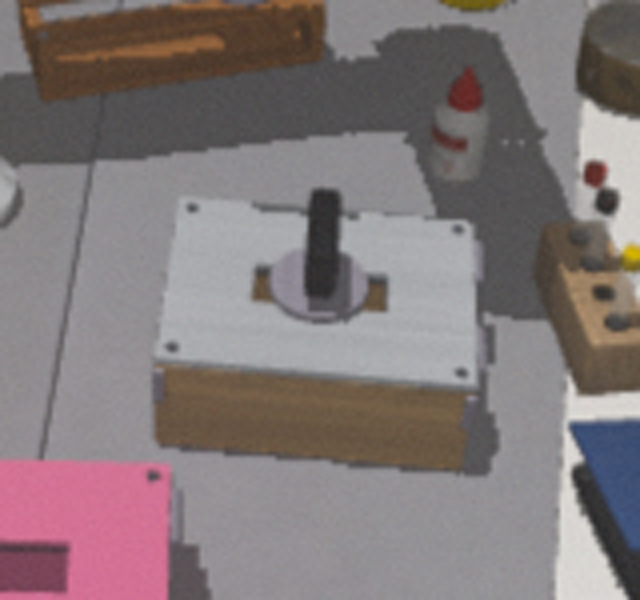

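View pics/c8c.png

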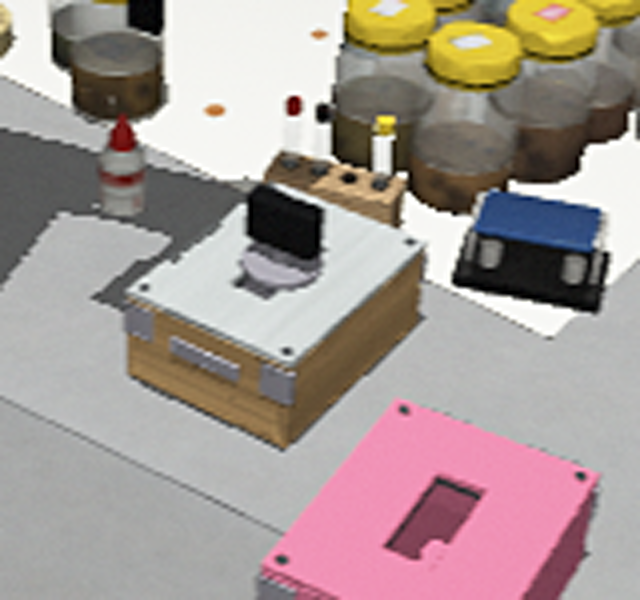

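The key stands upright with its collar flat on the wooden carrier's lid. The handle lies across the slot at (323,95) in the wrist picture, with slot ends showing on both sides of the collar. The gripper is clear.

Run:
```python
from h import *
print(env.get_state()['clock']); env.job_done()
```

```text
18.7
the job is handed in; nothing more can be done
```

The lid is locked. I took the T-head key from the rack and lowered it lengthwise through the slot in the wooden carrier. The collar reached the lid with about 6 N of contact. I then turned the key a quarter turn (90.5° by the tool and slot angles) and let go. I handed the job in at 18.7 s.

**Last checks:** After I backed the gripper off, the wrist, side and scene pictures show the key upright with its collar flat on the lid. The handle lies across the slot, and the slot ends show on both sides of the collar. The head is under the lid, so its position is inferred from the handle. The pin was still in the rack after the key was lifted out, and I never moved it. I did not touch the pink carrier.

**What disagreed:**
- The networks' slot positions from the scene and side cameras differed by about 4 cm. I used pixel measurements instead, and these agreed to within about 4 mm across the cameras.
- The key sat about 1–2.5 mm off the tool centre in the grip. I corrected for this before inserting it.
- My first move commands were refused because the rows lacked some of the five numbers. They moved nothing.

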